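Hang the green colander up to drain

TASK

Hang the rinsed green colander on the iron hook to drain. While it still stands on the ledge, swing its folded handle upright (a fingertip under the bar is enough); then hang the colander by that handle, with the middle of the handle's top bar in the dip of the hook, and let go. Leave the steel mortar where it stands.

Things in the scene. Friction and masses are not known exactly. Their poses are not given: they have to be found in the camera images.
- colander_center (a point): Green plastic colander, open bowl 80 mm tall, 90 mm across the foot, 130 mm across the rim, 0.3 kg, loose on the ledge. Point: on its axis, half-way up (40 mm). z up; the folded handle sticks out towards its -x. The handle's pivot line runs along the colander's y axis, 30 mm above this point, with rivets at y = +-72 mm.
- bail_top (a point): Middle of the top bar of the colander's swing handle, 8 mm wire, 105 mm from the pivot line. Site z: from pivot line to bar (vertical when handle is upright); y: along the bar. The handle's neck has two straight sides running 55 mm from the bar towards the pivot, with white sleeves: 56 mm wide outside, 40 mm inside along y, 14 mm thick along x. Below it the legs spread to the rivets.
- colander_bail (a joint): Swing angle of that handle: 0 = folded on its stop, 20 degrees above level on the colander's -x side, bar beyond and above the rim; 1.22 = upright; stop at 1.6. Starts at 0 to 0.3. Light friction (0.016 N m) keeps it wherever it is left.
- hook_seat (a point): Fixed iron hook, 8 mm round bar. Point: where the centre of the handle's bar rests in the dip, 225 mm above the ledge; z up. The hook lies in its x-z plane: arm (254 mm high) and post 120 mm off on +x, 90 mm round foot; the open tip, 28 mm off on -x, is 252 mm high. Bring the loop from the -x side, bar along y passing over the tip, tip inside the loop, then lower; the dip centres the bar.
- mortar_center (a point): Small steel mortar, an open cup 85 mm tall and 92 mm across the rim, 0.8 kg, loose on the ledge; a bystander. The point is on its axis, half-way up (42.5 mm above the ledge).

How it is judged:
By the outcome, as a careful person would: the job done as asked, in the order asked, and still so for the second after the job is handed in, with the robot touching nothing.
It also fails if it takes over 64 s, if anything falls off the work surface, if the arm or the gripper's body presses on something with over 40 N, if the wrist force passes 120 N, or if a joint passes its speed limit or range.

ROBOT

A 6-joint arm with a two-finger parallel gripper is mounted at the origin on the work surface. World frame = base frame: x ahead of the robot, y to its left, z up, the work surface at z = 0. Lengths are in m, angles in rad, forces in N, time in s.
With the tool pointing down it reaches from about 0.375 to 0.925 m from the base axis. Payload 5.7 kg.
Tool frame: the origin (TCP) lies midway between the tips of the shut fingers; the grasp point (between the pads) lies 19 mm behind it; z points along the fingers, y is the line along which they close (so a half turn about z gives the same grasp; the last joint's range is limited). The gripper opens to 85 mm and grips with 20 to 120 N. Pads are 22 mm wide; open, the fingers measure 114 mm over their backs; the gripper's body (76 mm by 85 mm) begins 54 mm behind the grasp point. The pads swing forward as they close: fully open they stand 13 mm farther back than shut.
Start: joints at [1.132, 0.359, 1.51, -0, 1.272, -0.115], TCP at [0.191, 0.569, 0.231] pointing down, gripper open.
Joint ranges: [-2.97, 2.97], [-1.01, 2.36], [0.21, 2.38], [-0.96, 4.11], [0.2, 2.71], [-2.98, 2.98]. Speed limits (rad/s): [2.39, 2.39, 3.14, 3.14, 3.14, 3.14].

INTERFACE

Orientations are given as [roll, pitch, yaw] about the fixed x, y, z axes, in that order (R = Rz(yaw) Ry(pitch) Rx(roll)).
In Python, from cell import robot, eyes gives the robot as it stands.
- The arm moves only by the tool carry_out, never from a script. Its arguments are lists of equal length, an entry for each row: "delta_pos": the shift along the tool's x, y, z in cm, a list of three; "yaw": the turn about the tool's z in rad. A call has 1 to 10 rows; each row is the pose to reach, as a shift and turn from the pose commanded when the call began, along the tool's axes at that moment; what a row does not reach only later rows make up. A row lasts 1/8 s, in which the tool goes at most 62.5 mm and 10.7 degrees, less where a joint would pass 70% of its speed; a pose out of reach is approached as far as the arm can. A call with a gripper value outside its range is refused whole. "hand" is the closure, from 0 (fully open) to 1 (shut), set as the call begins (left out, the last holds). The fingers move at their own pace and stop on an object; "squeeze" is the grip in N (left out, the last holds). Time passes only in rows, so rows that repeat a pose let the fingers close. It gives the time, the measured TCP pose, the force, the opening and the grip force at its end, in the units of the state.
- robot.observe(): the state, without advancing time (a new reading comes with each control period).
- eyes.get_image(name): name is "side" or "top" or "wrist"; returns a dict with "pixels" (420x560x3 uint8, blue, green, red), "depth" (420x560 float32, m along the optical axis (not along the pixel's ray), 0 where there is no reading), "fx", "fy", "cx", "cy" (pixels), "k1" (the pictures are not rectified: a ray, as slopes to the right and down, at radius r is drawn at 1 + k1 r^2 times it, then the intrinsics apply), "pose" (4x4, takes a point from camera to world coordinates). Camera axes: x right, y down, z forward; pixel columns grow to the right and rows downward; lengths in m; the calibration is good to about 2 mm. A picture is of the moment at which its call begins.
- robot.sign_off(): hands the job in; it is judged then, once.
The state is a dict: "clock": time; "q": joint angles; "joint_velocities": joint speeds; "joint_torque": joint torques, N m; "position": TCP position; "tool_rot": TCP orientation; "wrist_force": force on the tool from outside, world axes, zero at the start; "torque": the same for the moment, N m; "opening": opening from 0.0 (shut) to 1.0 (fully open); "gripper_force": force on a finger pad.
Only numpy, scipy, OpenCV 4.12 (cv2) and the standard library are available. Lean on these libraries where they do the work, as an engineer would, in place of code of your own. Each camera call takes 0.05 s, during which the arm holds its last target. There are 200 camera calls.

## Working session

There is one attempt and no reset: what is moved stays moved. The work goes in short steps, Python scripts to look and compute and a tool call to move; the robot and the scene stay as the last step left them, time stands still between calls to the robot, and variables do not carry over. Pictures are saved under pics/ and viewed, at most 10 in all, crops included, and the job is handed in when it is done.

Besides the shell and the picture viewer there is one more tool, called after ">>>" in YAML: its name, and indented under it one key for each argument. carry_out: Moves the arm, as the interface text tells. Its arguments: {"type":"object","properties":{"delta_pos":{"type":"array","items":{"type":"array","items":{"type":"number"}}},"yaw":{"type":"array","items":{"type":"number"}},"hand":{"type":"number"},"squeeze":{"type":"number"}},"required":["delta_pos","yaw"]}

```bash
mkdir -p pics
cat > h.py <<'E'
import numpy as np,cv2
from cell import robot,eyes
def grab(n,f):
    d=eyes.get_image(n); cv2.imwrite('pics/'+f+'.png',d['pixels']); np.save(f+'.npy',d,allow_pickle=True); return d
def load(f): return np.load(f+'.npy',allow_pickle=True).item()
def ray(d,u,v):
    K=np.array([[d['fx'],0,d['cx']],[0,d['fy'],d['cy']],[0,0,1.]])
    p=np.array([(u-d['cx'])/d['fx'],(v-d['cy'])/d['fy']]);s=p.copy()
    for _ in range(20): s=p/(1+d['k1']*(s@s))
    return np.array([s[0],s[1],1.])
def pt(d,u,v,z=None):
    r=ray(d,u,v);T=np.array(d['pose'])
    if z is None:
        z=d['depth'][int(round(v)),int(round(u))];return T[:3,:3]@(r*z)+T[:3,3]
    w=T[:3,:3]@r; return T[:3,3]+w*(z-T[2,3])/w[2]   # at world height z
def proj(d,P):
    T=np.array(d['pose']);c=(np.atleast_2d(P)-T[:3,3])@T[:3,:3];s=c[:,:2]/c[:,2:]
    s=s*(1+d['k1']*(s**2).sum(1,keepdims=True));return s*[d['fx'],d['fy']]+[d['cx'],d['cy']]
def cloud(d):
    h,w=d['depth'].shape;u,v=np.meshgrid(np.arange(w),np.arange(h))
    p=np.stack([(u-d['cx'])/d['fx'],(v-d['cy'])/d['fy']],-1);s=p.copy()
    for _ in range(20): s=p/(1+d['k1']*(s**2).sum(-1,keepdims=True))
    T=np.array(d['pose']);c=np.dstack([s,np.ones((h,w))])*d['depth'][...,None]
    return c@T[:3,:3].T+T[:3,3]
E
python3 - <<'E'
from h import *
a=grab('side','s0');b=grab('top','t0')
for d in(a,b):print(np.round(d['pose'],3).tolist(),d['fx'],d['k1'])
print(robot.observe())
E
```

```text
[[0.982, -0.151, 0.117, 0.458], [-0.191, -0.758, 0.624, -0.53], [-0.006, -0.635, -0.773, 0.849], [0.0, 0.0, 0.0, 1.0]] 394.52691337798876 -0.1059933507850351
[[-0.026, -0.996, 0.091, 0.422], [-1.0, 0.025, -0.012, 0.014], [0.01, -0.091, -0.996, 1.328], [0.0, 0.0, 0.0, 1.0]] 544.776462109012 0.02560489652324252
{'clock': 0.1, 'q': array([ 1.13194244e+00,  3.59455151e-01,  1.51132487e+00, -3.83929004e-06,
        1.27250681e+00, -1.15086410e-01]), 'joint_velocities': array([-0.00083345, -0.00166684, -0.00300555,  0.00068175, -0.00239794,
        0.00034705]), 'joint_torque': array([-6.50212551e-04, -5.28656244e+01, -2.79348367e+01, -4.45555834e-04,
        5.07838166e-03, -3.93091085e-06]), 'position': array([0.19062218, 0.56826557, 0.23052419]), 'tool_rot': array([-3.13990926e+00, -1.90903129e-04,  2.81782614e+00]), 'wrist_force': array([ 0.79122601,  0.44207215, -0.56281534]), 'torque': array([-0.02061579, -0.03358151, -0.03699555]), 'gripper_force': 0.0, 'opening': 0.9977133683219183}
```

View pics/s0.png

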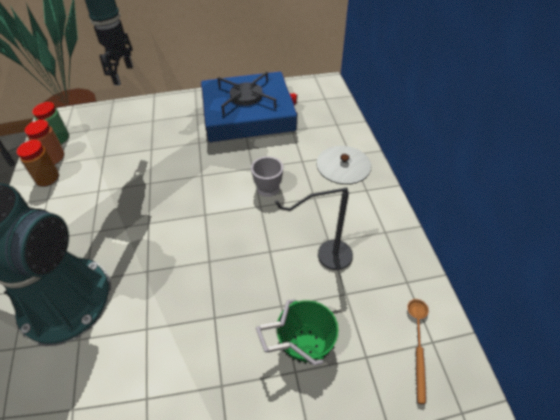

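View pics/t0.png

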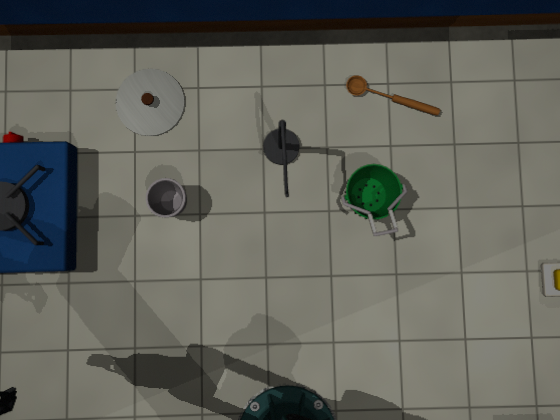

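The side view shows the colander at about (305,330) with its handle bar near (264,338). The hook's foot is at (336,254) and its tip at (280,205). The top view has the colander at (374,190), bar (383,230), hook foot (281,147), tip (287,194) and mortar (166,198). I'll enlarge both next.

Run:
```python
from h import *
a=load('s0');b=load('t0')
c1=cv2.resize(b['pixels'][100:250,255:415],None,fx=4,fy=4,interpolation=cv2.INTER_CUBIC)
cv2.imwrite('pics/tc.png',c1[:600,:640])
c2=cv2.resize(a['pixels'][180:380,240:370],None,fx=3,fy=3,interpolation=cv2.INTER_CUBIC)
cv2.imwrite('pics/sc.png',c2)
for n,d in(('s',a),('t',b)):
    X=cloud(d);h=cv2.cvtColor(d['pixels'],cv2.COLOR_BGR2HSV)
    m=(h[...,0]>45)&(h[...,0]<80)&(h[...,1]>120)&(h[...,2]>40)
    m[:, :240]=0; m[:120]=0
    P=X[m];P=P[(d['depth'][m]>0)]
    print(n,len(P),P.min(0),P.max(0))
    R=P[P[:,2]>.068]
    A=np.c_[2*R[:,:2],np.ones(len(R))];s=np.linalg.lstsq(A,(R[:,:2]**2).sum(1),rcond=None)[0];print('rim',s[:2],np.sqrt(s[2]+s[:2]@s[:2]),len(R))
    for nm,lo,hi in(('high',.09,.3),):
        ok=(d['depth']>0)&(X[...,2]>lo)&(X[...,2]<hi)&(X[...,0]>.4)&(X[...,0]<.85)&(abs(X[...,1])<.3)
        Q=X[ok]; print(nm,len(Q),Q.min(0),Q.max(0))
        H=Q[Q[:,1]>-.06]; 
        for x in np.arange(.5,.8,.02):
            q=H[abs(H[:,0]-x)<.01]
            if len(q):print('hook',round(x,2),np.median(q,0).round(4),len(q))
        K=Q[Q[:,1]<-.06]; print('handle',len(K),K[::max(1,len(K)//15)].round(3).tolist())
print('mortar',[pt(b,u,v).round(3).tolist() for u,v in((166,180),(166,215),(149,198),(184,198))])
```

```text
s 2436 [ 0.50388953 -0.28110833 -0.00086995] [ 0.62670031 -0.15231268  0.08351889]
rim [ 0.56421179 -0.21605885] 0.061875523997275306 325
high 1025 [ 0.46169035 -0.25874678  0.09000917] [ 0.69731409 -0.00095953  0.25613528]
hook 0.54 [ 0.5447 -0.0123  0.2416] 33
hook 0.56 [ 0.56   -0.0115  0.2236] 36
hook 0.58 [ 0.5802 -0.0105  0.2266] 45
hook 0.6 [ 0.5998 -0.0102  0.2431] 44
hook 0.62 [ 0.6196 -0.0092  0.2522] 38
hook 0.64 [ 0.6395 -0.0088  0.2527] 38
hook 0.66 [ 0.6601 -0.0072  0.2531] 36
hook 0.68 [ 0.6843 -0.0094  0.1883] 270
hook 0.7 [ 0.6925 -0.0112  0.1808] 103
handle 382 [[0.518, -0.188, 0.092], [0.497, -0.201, 0.103], [0.505, -0.203, 0.099], [0.509, -0.204, 0.095], [0.466, -0.208, 0.112], [0.474, -0.211, 0.112], [0.463, -0.214, 0.113], [0.469, -0.227, 0.111], [0.471, -0.242, 0.112], [0.516, -0.248, 0.1], [0.518, -0.249, 0.096], [0.508, -0.251, 0.101], [0.496, -0.253, 0.106], [0.498, -0.254, 0.104], [0.499, -0.254, 0.097], [0.483, -0.256, 0.101]]
t 1779 [ 0.50137422 -0.29798101 -0.00649161] [ 0.6278446  -0.14872222  0.08878526]
rim [ 0.56402233 -0.21446261] 0.0615896498515336
[... 260 characters left out ...]
.0073  0.2444] 41
hook 0.62 [ 0.6193 -0.0075  0.2533] 42
hook 0.64 [ 0.6396 -0.0063  0.2544] 40
hook 0.66 [ 0.6602 -0.0048  0.2539] 39
hook 0.68 [ 0.684 -0.002  0.235] 102
hook 0.7 [ 0.6922 -0.0055  0.2415] 17
handle 303 [[0.541, -0.266, 0.09], [0.523, -0.176, 0.093], [0.517, -0.199, 0.093], [0.513, -0.203, 0.092], [0.506, -0.25, 0.108], [0.501, -0.199, 0.101], [0.496, -0.201, 0.099], [0.491, -0.204, 0.108], [0.486, -0.249, 0.107], [0.481, -0.249, 0.103], [0.476, -0.254, 0.112], [0.472, -0.233, 0.115], [0.47, -0.229, 0.114], [0.468, -0.218, 0.111], [0.466, -0.217, 0.114], [0.462, -0.208, 0.115]]
mortar [[0.602, 0.262, 0.081], [0.52, 0.261, 0.091], [0.562, 0.303, 0.072], [0.558, 0.22, 0.087]]
```

View pics/tc.png

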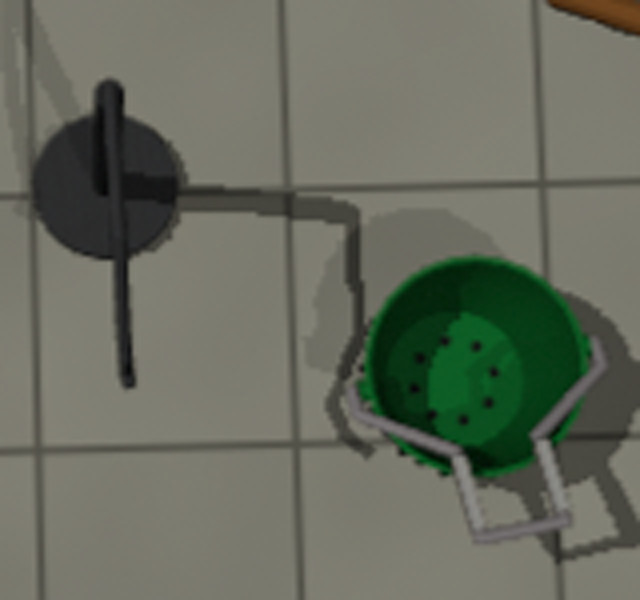

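View pics/sc.png

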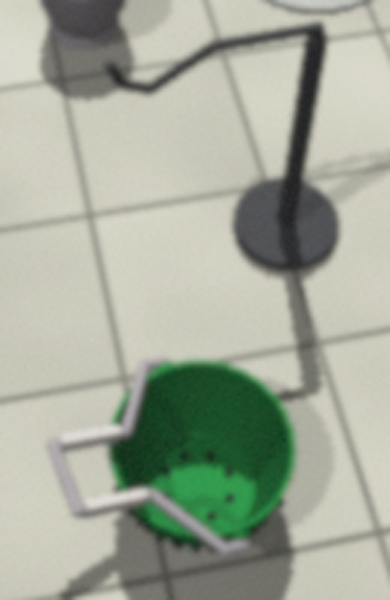

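The enlarged top view puts the bar ends at crop pixels (478,538) and (566,519), and the rivets at about (350,385) and (600,345). The enlarged side view puts the bar ends at (57,443) and (80,510). The handle is close to fully folded. Next I'll convert these to positions.

Run:
```python
from h import *
a=load('s0');b=load('t0')
c=np.array([.564,-.215])
T=[pt(b,255+u/4,100+v/4,.110) for u,v in((478,536),(564,517))]
S=[pt(a,240+u/3,180+v/3,.110) for u,v in((57,443),(80,508))]
for B in(T,S):
    m=(B[0]+B[1])/2; e=B[1]-B[0]
    print(np.round(B,4).tolist(),'mid',m.round(4),'len',np.linalg.norm(e),'yaw bar',np.arctan2(-e[0],-e[1])*-1,'yaw from centre',np.arctan2(*(c-m[:2])[::-1]),'rad',np.linalg.norm(m[:2]-c))
print('riv',[pt(b,255+u/4,100+v/4,.075).round(4) for u,v in((352,390),(600,350))])
for d in(a,b):
    X=cloud(d);ok=(d['depth']>0)&(X[...,2]>.19)&(X[...,0]>.5)&(X[...,0]<.72)&(abs(X[...,1]+.01)<.04)
    Q=X[ok]
    w=Q[Q[:,0]<.675];k=np.polyfit(w[:,0],w[:,1],1);print('hook yaw',np.arctan(k[0]),'y at .57',np.polyval(k,.57),'xmin',Q[:,0].min())
    for x in np.arange(.536,.61,.006):
        q=Q[abs(Q[:,0]-x)<.003]
        if len(q):print(round(x,3),q[:,2].max().round(4),np.median(q[:,2]).round(4),end=' | ')
    F=X[(d['depth']>0)&(abs(X[...,0]-.69)<.06)&(abs(X[...,1])<.06)&(X[...,2]<.03)&(d['pixels'].max(-1)<75)]
    print('foot',F.min(0),F.max(0))
```

```text
[[0.4642, -0.2081, 0.11], [0.4736, -0.2566, 0.11]] mid [ 0.4689 -0.2323  0.11  ] len 0.049452853438238624 yaw bar 0.1912097835758304 yaw from centre 0.18047821587348553 rad 0.09663212822834577
[[0.4679, -0.2084, 0.11], [0.4754, -0.2549, 0.11]] mid [ 0.4717 -0.2316  0.11  ] len 0.047065751751359276 yaw bar 0.15972130161291084 yaw from centre 0.17816406627489895 rad 0.09380109541690529
riv [array([ 0.5517, -0.1451,  0.075 ]), array([ 0.5713, -0.2897,  0.075 ])]
hook yaw 0.040821558712381266 y at .57 -0.010793913816331671 xmin 0.5385654759420968
0.536 0.2495 0.2495 | 0.542 0.2523 0.2473 | 0.548 0.2475 0.2335 | 0.554 0.2333 0.2283 | 0.56 0.2284 0.2248 | 0.566 0.2234 0.2216 | 0.572 0.2266 0.222 | 0.578 0.2323 0.2261 | 0.584 0.2346 0.2327 | 0.59 0.2383 0.236 | 0.596 0.2454 0.2406 | 0.602 0.2476 0.2448 | 0.608 0.2517 0.2488 | foot [ 0.64770616 -0.05125607  0.00314118] [0.71807744 0.02834799 0.02886878]
hook yaw 0.034979206405913725 y at .57 -0.00909022300052081 xmin 0.5391634288007334
0.542 0.2553 0.2519 | 0.548 0.2494 0.2438 | 0.554 0.2363 0.2319 | 0.56 0.23 0.2259 | 0.566 0.226 0.2232 | 0.572 0.2291 0.2219 | 0.578 0.2342 0.2267 | 0.584 0.2368 0.2318 | 0.59 0.2411 0.2365 | 0.596 0.2473 0.2428 | 0.602 0.2498 0.2442 | 0.608 0.2561 0.2489 | foot [ 0.64442842 -0.05995432 -0.00708405] [0.7324743  0.04345936 0.02986639]
```

>>> carry_out:
  delta_pos:
    - [-31.5, -28.3, 0]
    - [-31.5, -28.3, 0]
    - [-31.5, -28.3, 0]
    - [-31.5, -28.3, 0]
    - [-31.5, -28.3, 0]
    - [-31.5, -28.3, 0]
    - [-31.5, -28.3, 0]
    - [-31.5, -28.3, 0]
    - [-49.3, -68.4, 0]
    - [-49.3, -68.4, 0]
  yaw: [0, 0, 0, -0.504, -0.504, -0.504, -0.504, -0.504, -0.504, -0.504]
  hand: 1

```text
clock: 1.35
position: [0.411, 0.0754, 0.2312]
tool_rot: [3.141, -0.0, -2.959]
wrist_force: [0.4, -0.4, 0.7]
opening: -0.001
gripper_force: 0.0
```

>>> carry_out:
  delta_pos:
    - [2.7, -31.2, 2]
    - [2.7, -31.2, 2]
    - [2.7, -31.2, 2]
    - [2.7, -31.2, 2]
    - [2.7, -31.2, 2]
    - [2.7, -31.2, 2]
    - [2.7, -31.2, 2]
    - [2.7, -31.2, 2]
  yaw: [0, 0, 0, 0, 0, 0, 0, 0]

```text
clock: 2.35
position: [0.4403, -0.234, 0.2112]
tool_rot: [3.14, -0.001, -2.96]
wrist_force: [-0.0, 0.2, -0.1]
opening: 0.0
gripper_force: 0.0
```

Run:
```python
from h import *
print(robot.observe()['position'],robot.observe()['q'],robot.observe()['joint_velocities'])
d=grab('wrist','w1');print(np.round(d['pose'],3).tolist())
```

```text
[ 0.44032797 -0.23396845  0.21115829] [-6.27306723e-01  2.34989859e-01  1.74923659e+00  3.93044860e-04
  1.15857346e+00 -2.38012213e+00] [ 0.00459523 -0.00583327 -0.00384973 -0.00286316 -0.00399056 -0.00297402]
[[-0.182, 0.941, 0.285, 0.367], [0.983, 0.174, 0.054, -0.249], [0.001, 0.29, -0.957, 0.354], [0.0, 0.0, 0.0, 1.0]]
```

View pics/w1.png

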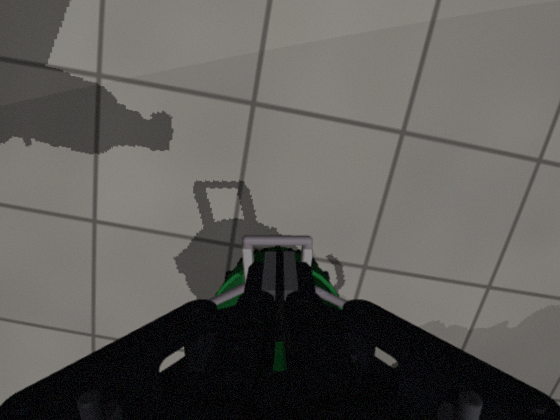

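The wrist view has the bar horizontal at row 241, from column 245 to 312. Its middle, about 278, lines up with the shut fingertips at about 280. I'll use this to refine the bar position.

Run:
```python
from h import *
d=load('w1')
for u,v in((250,241),(278,241),(307,241)): print(pt(d,u,v),pt(d,u,v,.113))
P=robot.observe()['position']
for x in(-.015,0,.015):print(x)
m=pt(d,278,241,.112);ex=np.array([np.cos(.18),np.sin(.18)]);c=np.array([.564,-.215])
print('bar in tool-line', (m[:2]-P[:2])@ex,(m[:2]-P[:2])@[-ex[1],ex[0]],'tcp in colander',(P[:2]-c)@ex,(P[:2]-c)@[-ex[1],ex[0]])
```

```text
[ 0.47140938 -0.25224517  0.11198376] [ 0.47097183 -0.25222956  0.113     ]
[ 0.46711522 -0.23083161  0.11273895] [ 0.46700712 -0.23085078  0.113     ]
[ 0.4629004  -0.20871001  0.11304595] [ 0.46291864 -0.20870241  0.113     ]
-0.015
0
0.015
bar in tool-line 0.027122333919261193 -0.0015628642831354812 tcp in colander -0.1249653756801201 0.0033308758130529033
```

>>> carry_out:
  delta_pos:
    - [0, -0.2, 5]
    - [0, -0.2, 10]
    - [0, -0.2, 13.6]
    - [0, -0.2, 13.6]
    - [0, -0.2, 13.6]
  yaw: [0, 0, 0, 0, 0]

```text
clock: 3.02
position: [0.4418, -0.2378, 0.0765]
tool_rot: [-3.14, 0.001, -2.96]
wrist_force: [-0.5, 0.1, 0.1]
opening: 0.003
gripper_force: 0.0
```

>>> carry_out:
  delta_pos:
    - [-0.8, 0, 0]
    - [-1.2, 0, 0]
    - [-1.5, 0, -0.6]
    - [-1.85, 0, -1.3]
    - [-2.35, 0, -2.05]
    - [-2.9, 0, -2.8]
    - [-3.5, 0, -3.5]
    - [-4.2, 0, -4.1]
    - [-4.9, 0, -4.65]
    - [-5.7, 0, -5.2]
  yaw: [0, 0, 0, 0, 0, 0, 0, 0, 0, 0]

```text
clock: 4.28
position: [0.4978, -0.2276, 0.1276]
tool_rot: [-3.141, 0.0, -2.961]
wrist_force: [-0.2, 0.6, 0.2]
opening: -0.002
gripper_force: 0.2
```

Run:
```python
from h import *
print(robot.observe()['position'])
a=grab('side','s2')
cv2.imwrite('pics/s2c.png',cv2.resize(a['pixels'][200:400,200:380],None,fx=3,fy=3,interpolation=cv2.INTER_CUBIC))
```

```text
[ 0.49776616 -0.22760786  0.12761534]
```

View pics/s2c.png

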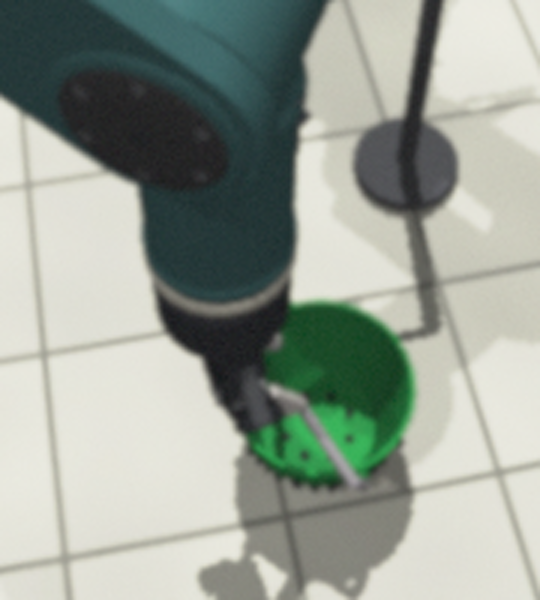

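The handle is coming up: its elbow is at about (290,400) with the finger behind the bar, and the colander hasn't shifted. I'll finish the swing and back off.

>>> carry_out:
  delta_pos:
    - [-0.8, 0, -0.5]
    - [-1.6, 0, -0.8]
    - [-2.5, 0, -1.05]
    - [-3.4, 0, -1.25]
    - [-4.3, 0, -1.35]
    - [-5.2, 0, -1.4]
    - [-5.2, 0, -1.4]
    - [-3, 0, -1.4]
    - [1, 0, -1.4]
    - [3, 0, -6]
  yaw: [0, 0, 0, 0, 0, 0, 0, 0, 0, 0]

```text
clock: 5.58
position: [0.4627, -0.2312, 0.1844]
tool_rot: [3.135, -0.007, -2.962]
wrist_force: [0.8, -1.6, 0.8]
opening: 0.004
gripper_force: 0.0
```

>>> carry_out:
  delta_pos:
    - [3, 0, -5]
    - [6, 0, -8]
    - [6, 0, -8]
  yaw: [0, 0, 0]
  hand: 0

```text
clock: 5.95
position: [0.408, -0.2448, 0.2697]
tool_rot: [-3.138, 0.003, -2.963]
wrist_force: [0.2, -0.6, -0.4]
opening: 0.635
gripper_force: 0.0
```

Run:
```python
from h import *
print(robot.observe()['position'])
a=grab('side','s3');b=grab('top','t3')
c1=cv2.resize(a['pixels'][230:380,230:370],None,fx=4,fy=4,interpolation=cv2.INTER_CUBIC)
c2=cv2.resize(b['pixels'][130:280,330:390+30],None,fx=4,fy=4,interpolation=cv2.INTER_CUBIC)
cv2.imwrite('pics/c3.png',cv2.resize(np.hstack([c1,c2]),(800,522)))
for d in(a,b):
    X=cloud(d);ok=(d['depth']>0)&(X[...,2]>.1)&(X[...,2]<.19)&(np.hypot(X[...,0]-.564,X[...,1]+.215)<.07)
    Q=X[ok];ex=np.array([.984,.179]);q=Q[:,:2]-[.564,-.215];L=np.c_[q@ex,q@[-.179,.984],Q[:,2]]
    print(len(Q))
    for lo in np.arange(.1,.19,.01):
        s=L[(L[:,2]>lo)&(L[:,2]<=lo+.01)]
        if len(s):print(round(lo,2),np.median(s,0).round(4),s.min(0).round(3),s.max(0).round(3),len(s))
    h=cv2.cvtColor(d['pixels'],cv2.COLOR_BGR2HSV);m=(h[...,0]>45)&(h[...,0]<80)&(h[...,1]>120)&(h[...,2]>40)&(X[...,2]>.068)&(d['depth']>0)&(X[...,1]<-.1)&(X[...,0]<.7)
    R=X[m];A=np.c_[2*R[:,:2],np.ones(len(R))];s=np.linalg.lstsq(A,(R[:,:2]**2).sum(1),rcond=None)[0];print('rim',s[:2])
```

```text
[ 0.40796457 -0.24481939  0.26971929]
383
0.1 [-0.0002 -0.0463  0.105 ] [-0.003 -0.06   0.1  ] [0.005 0.06  0.11 ] 54
0.11 [-0.     -0.035   0.1145] [-0.003 -0.045  0.11 ] [0.005 0.044 0.12 ] 40
0.12 [-0.     -0.0277  0.124 ] [-0.006 -0.036  0.12 ] [0.006 0.023 0.13 ] 20
0.13 [-0.0013  0.0203  0.1351] [-0.006 -0.028  0.13 ] [0.006 0.025 0.14 ] 32
0.14 [-0.002  -0.0254  0.1445] [-0.006 -0.028  0.14 ] [0.007 0.026 0.149] 29
0.15 [-0.0029 -0.0234  0.1541] [-0.006 -0.029  0.15 ] [0.007 0.027 0.16 ] 34
0.16 [-0.0028 -0.0258  0.1653] [-0.007 -0.029  0.16 ] [0.005 0.028 0.17 ] 31
0.17 [-0.0003 -0.0017  0.178 ] [-0.005 -0.028  0.17 ] [0.008 0.029 0.18 ] 128
0.18 [0.001  0.0002 0.1806] [-0.002 -0.026  0.18 ] [0.004 0.026 0.182] 15
rim [ 0.56456311 -0.21629603]
239
0.1 [0.0006 0.0412 0.1051] [-0.004 -0.061  0.1  ] [0.005 0.062 0.11 ] 41
0.11 [0.0002 0.0357 0.1144] [-0.003 -0.047  0.11 ] [0.005 0.048 0.12 ] 32
0.12 [0.0006 0.0281 0.1229] [-0.005 -0.021  0.121] [0.003 0.035 0.13 ] 10
0.13 [-0.0037  0.0265  0.136 ] [-0.007 -0.024  0.132] [0.006 0.029 0.14 ] 11
0.14 [-0.0002  0.0273  0.1453] [-0.005 -0.021  0.142] [0.007 0.029 0.149] 8
0.15 [-0.0041  0.0249  0.1559] [-0.007 -0.025  0.151] [0.003 0.029 0.159] 11
0.16 [-0.      0.0271  0.1666] [-0.005 -0.021  0.161] [0.008 0.028 0.17 ] 11
0.17 [0.0002 0.002  0.1775] [-0.006 -0.028  0.17 ] [0.007 0.028 0.18 ] 86
0.18 [ 0.0004 -0.0005  0.1813] [-0.003 -0.024  0.18 ] [0.004 0.027 0.186] 29
rim [ 0.56402486 -0.21460507]
```

View pics/c3.png

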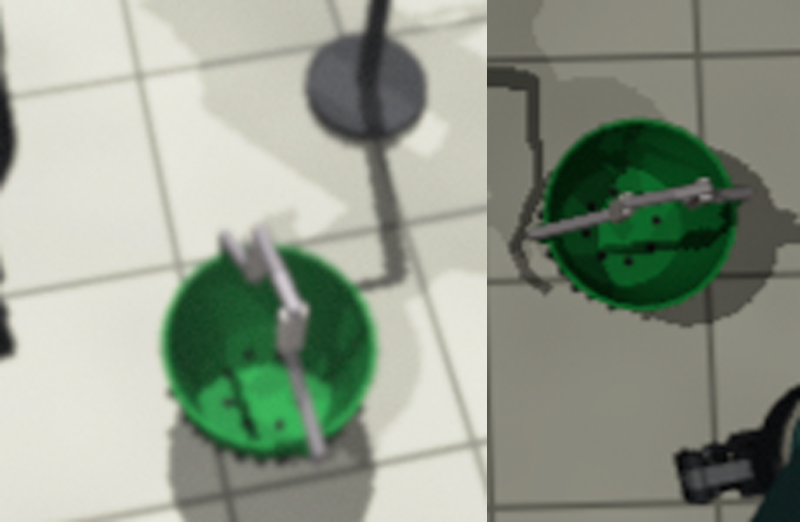

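The handle stands upright over the colander's axis, with the bar at about z 0.176, and the colander hasn't moved. Next I'll move over the neck to grasp it.

>>> carry_out:
  delta_pos:
    - [-5, 0.1, 0]
    - [-10, 0.1, 0]
    - [-15.9, 0.1, 0]
    - [-15.9, 0.1, 0]
    - [-15.9, 0.1, 0]
    - [-15.9, 0.1, 0]
  yaw: [0, 0, 0, 0, 0, 0]

```text
clock: 6.8
position: [0.5635, -0.2142, 0.2665]
tool_rot: [3.141, -0.002, -2.962]
wrist_force: [-0.4, -0.0, 0.3]
opening: 1.001
gripper_force: 0.0
```

>>> carry_out:
  delta_pos:
    - [0, -0.1, 4]
    - [0, -0.1, 8]
    - [0, -0.1, 10.5]
    - [0, -0.1, 12.05]
    - [0, -0.1, 12.05]
    - [0, -0.1, 12.05]
  yaw: [0, 0, 0, 0, 0, 0]

```text
clock: 7.55
position: [0.5655, -0.2159, 0.148]
tool_rot: [-3.14, 0.002, -2.962]
wrist_force: [-0.1, 0.2, -0.1]
opening: 0.997
gripper_force: 0.0
```

>>> carry_out:
  delta_pos:
    - [0, 0, 0]
    - [0, 0, 0]
    - [0, 0, 0]
    - [0, 0, 0]
    - [0, 0, 0]
    - [0, 0, 0]
  yaw: [0, 0, 0, 0, 0, 0]
  hand: 1
  squeeze: 40

```text
clock: 8.3
position: [0.5656, -0.2153, 0.148]
tool_rot: [-3.141, 0.001, -2.961]
wrist_force: [-0.6, 2.2, 6.2]
opening: 0.65
gripper_force: 42.1
```

>>> carry_out:
  delta_pos:
    - [0, 0, -1]
    - [0, 0, -2.5]
    - [0, 0, -4.5]
    - [0, 0, -6.5]
    - [0, 0, -8.5]
    - [0, 0, -10]
    - [0, 0, -10.5]
    - [0, 0, -10.5]
  yaw: [0, 0, 0, 0, 0, 0, 0, 0]

```text
clock: 9.3
position: [0.5648, -0.2154, 0.2519]
tool_rot: [-3.141, 0.0, -2.961]
wrist_force: [0.3, 0.1, -3.1]
opening: 0.642
gripper_force: 43.6
```

>>> carry_out:
  delta_pos:
    - [0.4, 1, 0]
    - [1.2, 3, 0]
    - [2, 5.5, 0]
    - [3, 8.5, 0]
    - [4.1, 11.5, 0]
    - [5.2, 14.5, 0]
    - [6.3, 17.5, 0]
    - [7.2, 20, 0]
    - [7.8, 21.5, 0]
    - [7.8, 21.8, 0]
  yaw: [0, 0, 0.02, 0.04, 0.06, 0.08, 0.1, 0.12, 0.14, 0.14]

```text
clock: 10.55
position: [0.447, -0.0132, 0.2515]
tool_rot: [3.141, -0.001, -3.099]
wrist_force: [-0.0, -0.2, -3.5]
opening: 0.652
gripper_force: 43.6
```

Run:
```python
from h import *
print(robot.observe()['position'],robot.observe()['tool_rot'])
a=grab('side','s4')
cv2.imwrite('pics/s4c.png',cv2.resize(a['pixels'][120:320,180:380],None,fx=3,fy=3,interpolation=cv2.INTER_CUBIC))
```

```text
[ 0.4469889  -0.01323187  0.2514848 ] [ 3.14109041e+00 -1.42168163e-03 -3.09941636e+00]
```

View pics/s4c.png

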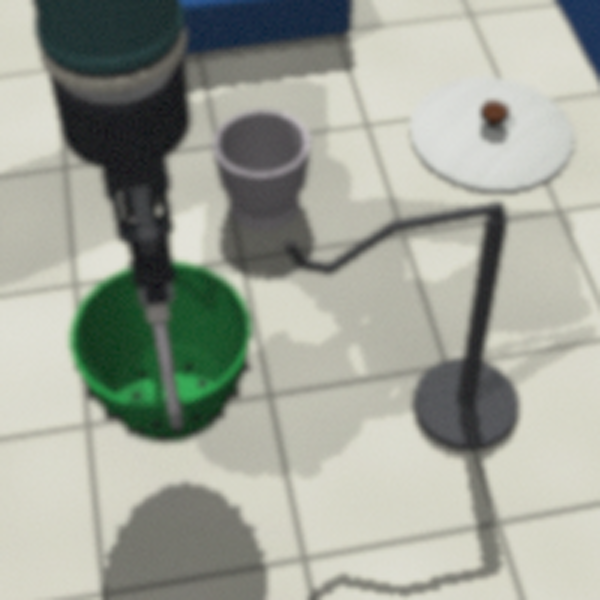

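The colander hangs level in the gripper at (160,340), and the loop faces the hook tip at (290,248). The mortar is undisturbed. I'll advance over the tip.

>>> carry_out:
  delta_pos:
    - [-1, 0, 0]
    - [-2.5, 0, 0]
    - [-4.5, -0.1, 0]
    - [-6.5, -0.1, 0]
    - [-8.5, -0.2, 0]
    - [-10.5, -0.2, 0]
    - [-11.6, -0.2, 0]
    - [-12.1, -0.2, 0]
    - [-12.1, -0.2, 0]
    - [-12.1, -0.2, 0]
  yaw: [0, 0, 0, 0, 0, 0, 0, 0, 0, 0]

```text
clock: 11.85
position: [0.5694, -0.012, 0.2517]
tool_rot: [-3.142, -0.001, -3.101]
wrist_force: [-0.1, -0.6, -3.4]
opening: 0.64
gripper_force: 43.6
```

Run:
```python
from h import *
print(robot.observe()['position'],robot.observe()['wrist_force'])
a=grab('side','s5')
cv2.imwrite('pics/s5c.png',cv2.resize(a['pixels'][120:320,220:380],None,fx=3,fy=3,interpolation=cv2.INTER_CUBIC))
```

```text
[ 0.56940621 -0.01197465  0.25174366] [-0.09509864 -0.60447359 -3.39791287]
```

View pics/s5c.png

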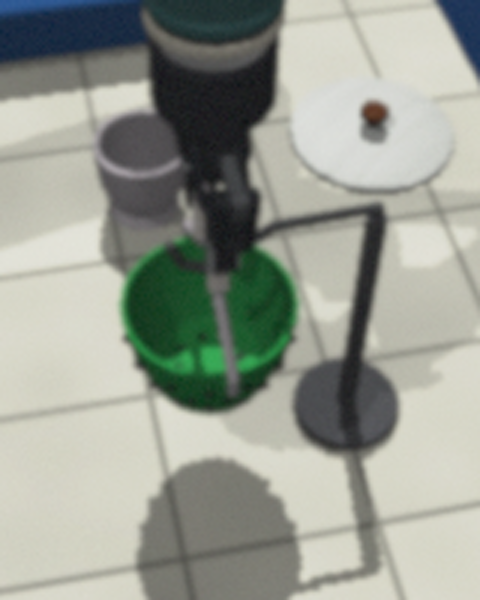

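The hook tip shows at (180,262) on the -x side and the arm at (260,235) on the +x side, so the hook runs through the loop. I'll lower it.

>>> carry_out:
  delta_pos:
    - [0, 0.2, 1]
    - [0.1, 0.2, 2]
    - [0.1, 0.2, 3]
    - [0.1, 0.2, 4]
    - [0.1, 0.2, 4.4]
    - [0.1, 0.2, 4.8]
    - [0.1, 0.2, 4.8]
  yaw: [0, 0, 0, 0, 0, 0, 0]

```text
clock: 12.78
position: [0.5689, -0.0101, 0.2036]
tool_rot: [-3.142, -0.0, -3.101]
wrist_force: [-0.3, -0.7, -2.6]
opening: 0.644
gripper_force: 43.6
```

>>> carry_out:
  delta_pos:
    - [0, 0, 0.2]
    - [0, 0, 0.3]
    - [0, 0, 0.3]
  yaw: [0, 0, 0]

```text
clock: 13.15
position: [0.569, -0.01, 0.2009]
tool_rot: [-3.141, 0.0, -3.101]
wrist_force: [-0.2, -0.6, -2.1]
opening: 0.644
gripper_force: 43.6
```

>>> carry_out:
  delta_pos:
    - [0, 0, 0.1]
    - [0, 0, 0.1]
  yaw: [0, 0]

```text
clock: 13.4
position: [0.5689, -0.01, 0.1998]
tool_rot: [-3.142, -0.0, -3.101]
wrist_force: [0.5, 0.4, -3.1]
opening: 0.646
gripper_force: 43.6
```

>>> carry_out:
  delta_pos:
    - [0, 0, 0.1]
    - [0, 0, 0.1]
  yaw: [0, 0]

```text
clock: 13.65
position: [0.5693, -0.0101, 0.199]
tool_rot: [-3.141, 0.001, -3.101]
wrist_force: [0.3, 0.2, -1.4]
opening: 0.646
gripper_force: 44.0
```

>>> carry_out:
  delta_pos:
    - [0, 0, 0.1]
    - [0, 0, 0.1]
  yaw: [0, 0]

```text
clock: 13.9
position: [0.5696, -0.0101, 0.1986]
tool_rot: [-3.141, 0.001, -3.101]
wrist_force: [-1.1, 1.2, 5.5]
opening: 0.65
gripper_force: 44.5
```

The bar has touched down (Fz is now +5.5 N). I'll open the fingers gently.

>>> carry_out:
  delta_pos:
    - [0, 0, -0.05]
    - [0, 0, -0.05]
    - [0, 0, -0.05]
    - [0, 0, -0.05]
  yaw: [0, 0, 0, 0]
  hand: 0.15

```text
clock: 14.4
position: [0.5689, -0.01, 0.1982]
tool_rot: [-3.142, -0.0, -3.101]
wrist_force: [-0.2, -0.2, 0.2]
opening: 0.853
gripper_force: 0.0
```

>>> carry_out:
  delta_pos:
    - [0, 0, -1]
    - [0, 0, -2.5]
    - [0, 0, -5]
    - [0, 0, -8]
    - [0, 0, -12]
    - [6, 0, -15]
    - [12, 0, -15]
    - [17, 0, -15]
    - [17, 0, -15]
    - [17, 0, -15]
  yaw: [0, 0, 0, 0, 0, 0, 0, 0, 0, 0]

```text
clock: 15.65
position: [0.4001, -0.017, 0.3496]
tool_rot: [-3.141, 0.003, -3.102]
wrist_force: [0.2, -0.6, 0.4]
opening: 0.85
gripper_force: 0.0
```

>>> carry_out:
  delta_pos:
    - [0, 0, 0]
    - [0, 0, 0]
    - [0, 0, 0]
    - [0, 0, 0]
    - [0, 0, 0]
    - [0, 0, 0]
    - [0, 0, 0]
    - [0, 0, 0]
    - [0, 0, 0]
    - [0, 0, 0]
  yaw: [0, 0, 0, 0, 0, 0, 0, 0, 0, 0]

```text
clock: 16.9
position: [0.3991, -0.0169, 0.3483]
tool_rot: [-3.142, -0.0, -3.101]
wrist_force: [0.2, 0.7, 0.9]
opening: 0.849
gripper_force: 0.0
```

Run:
```python
from h import *
a=grab('side','s6')
cv2.imwrite('pics/s6c.png',cv2.resize(a['pixels'][120:320,220:380],None,fx=3,fy=3,interpolation=cv2.INTER_CUBIC))
X=cloud(a);h=cv2.cvtColor(a['pixels'],cv2.COLOR_BGR2HSV);m=(h[...,0]>45)&(h[...,0]<80)&(h[...,1]>120)&(h[...,2]>40)&(a['depth']>0)&(X[...,1]<.1)&(abs(X[...,0]-.57)<.1)
print(X[m].min(0),X[m].max(0))
```

```text
[ 0.50633355 -0.07820678  0.05056394] [0.62850357 0.05275442 0.13492595]
```

View pics/s6c.png

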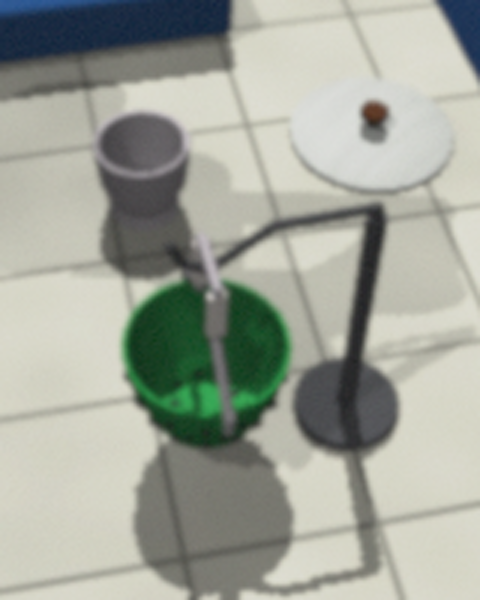

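The bar runs from (198,238) to (215,295) and the dip crosses it at about (207,268), which is its middle. The colander hangs level, the mortar hasn't moved and the gripper is clear.

```bash
python3 -c "
from cell import robot
print(robot.sign_off())"
```

```text
the job is handed in; nothing more can be done
None
```

The green colander hangs level on the hook by its upright handle, with the middle of the bar in the dip and the gripper let go and clear. The mortar stayed where it stood, and I handed the job in at about 17 s.

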